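Mount the film guide plate on its locating pins and latch it

ROBOT

A 6-joint arm with a two-finger parallel gripper is mounted at the origin on a cart in front of the work surface, level with it; the furniture and walls round the work are solid. World frame = base frame: x ahead of the robot, y to its left, z up, the work surface at z = 0. Lengths are in mm, angles in rad, forces in N, time in s.
With the tool pointing down it reaches from about 275 to 750 mm from the base axis. Payload 10.2 kg.
Tool frame: the origin (TCP) lies on the centre line of the jaws, within the pads' length; the fingertips stand 11 mm ahead of it and the grasp point (between the pads) lies 8 mm behind it; z points along the fingers, y is the direction in which the jaws open and shut (so a half turn about z gives the same grasp; the last joint's range is limited). The gripper opens to 88 mm and grips with 3 to 60 N. Pads are 18 mm wide; open, the fingers measure 123 mm over their backs; the gripper's body (75 mm by 187 mm) begins 45 mm behind the grasp point.
Start: joints at [1.076, 0.313, 1.498, -0, 1.331, -0.223], TCP at [140.957, 505.729, 249.72] pointing down, gripper open.
Joint ranges: [-2.94, 2.94], [-0.97, 2.17], [0.19, 2.56], [-1.23, 4.37], [0.02, 3.11], [-2.88, 2.88]. Speed limits (rad/s): [2.39, 2.39, 3.01, 3.14, 3.14, 3.14].

INTERFACE

Orientations are given as a rotation vector (axis times angle).
In Python, from rig import bot, vision, job gives the robot as it stands.
- The arm moves only by the tool move_arm, never from a script. Its argument "commands" is a list that holds one entry, the list of rows, each a list of 7 numbers: the gripper's target within -1 to 1 (fully open at 1, half-way at 0, shut at -1), then the shift along the tool's x, y, z in mm, then the turn, a rotation vector about the tool's x, y, z in rad. In form: [[[grip, x, y, z, wx, wy, wz], ...]]. A call has 1 to 20 rows; each row shifts and turns the commanded pose from where the row before left it, along the tool's axes as they then stand; what a row does not reach is not made up. A row lasts 1/10 s, in which the tool goes at most 50 mm and 8.59 degrees, less where a joint would pass 70% of its speed; a pose out of reach is approached as far as the arm can. A call with a gripper value outside its range is refused whole. The fingers move at their own pace and stop on an object; "grip_force" is the grip in N (left out, the last holds). Time passes only in rows, so rows that do not move let the fingers close. It gives the time, the measured TCP pose, the force and the opening at its end, in the units of the state.
- bot.read_state(): the state, without advancing time (a new reading comes with each control period).
- vision.capture(name): name is "scene" or "top" or "wrist"; returns a dict with "image" (384x512x3 uint8, blue, green, red), "z_map" (384x512 float32, mm along the optical axis (not along the pixel's ray), 0 where there is no reading), "mtx" (3x3 intrinsics, pixels), "R" (3x3) and "t" (3): a world point X has camera coordinates R X + t. Camera axes: x right, y down, z forward; pixel columns grow to the right and rows downward; lengths in mm; the calibration is good to about 2 mm. A picture is of the moment at which its call begins.
- job.hand_in(): hands the job in, once; it reports no verdict.
The state is a dict: "time": time; "joint_positions": joint angles; "qvel": joint speeds; "effort": joint torques, N m; "position": TCP position; "tcp_rot": TCP orientation; "force": force on the tool from outside, world axes, zero at the start; "ft_torque": the same for the moment, N m; "width": finger opening in mm.
Only numpy, scipy, OpenCV 4.12 (cv2) and the standard library are available. Lean on these libraries where they do the work, as an engineer would, in place of code of your own. Each camera call takes 0.05 s, during which the arm holds its last target.

TASK

Mount the loose film guide plate on the grey fixture: pick it up by its grip bar, turn it so that its large hole is over the round pin and its small hole over the diamond pin, and lower it (do not drop it), wiggling if need be, until it lies flush on the fixture over both pins. Then slide the fixture's latch all the way in over the plate's end and let go. Leave the loupe, the jar, the frame counter and the tape roll where they are.

Things in the scene. Friction and masses are not known exactly. Their poses are not given: they have to be found in the camera images.
- plate_grip (a point): centre of the black grip bar of the loose aluminium film guide plate (0.32 to 0.52 kg; 120 mm along its x, 80 along y, 12 thick), 50 mm above its underside. Bar: 50 mm long in x, 16 wide in y, 20 high (40 to 60 mm above the underside), on two round legs. Plate's axes, z up. It starts flat on the worktop beside the fixture, left or right of it, its x within 0.3 rad of world x
- large_hole (a point): centre of the plate's large round through hole (20 mm wide), at its underside, 44 mm from the plate's centre towards its +x
- small_hole (a point): centre of the plate's small round through hole (16 mm wide), at its underside, 44 mm from the plate's centre towards its -x
- plate_rollers (a point): point on the plate's top between its two grey guide rollers, 28 mm from the plate's centre towards its +y; the rollers (20 mm wide, tops 34 mm above the underside) stand 36 mm to either side of it along the plate's x
- seat (a point): point on the fixture's flat top (18 mm above the worktop), half-way between its pins. The fixture is a fixed grey slab, 150 mm in x, 90 mm in y, with a lug for the latch at its -x end, towards the robot. Axes of the fixture, z up, x within 0.25 rad of world x; the mounted plate has the same axes, its plate_grip 50 mm above this point
- round_pin_tip (a point): tip of the round steel pin, 18 mm thick, 44 mm from seat towards the fixture's +x (the end away from the latch); it rises 26 mm above the fixture's top, its upper 9 mm tapering to 8 mm
- diamond_pin_tip (a point): tip of the diamond steel pin, 44 mm from seat towards the fixture's -x; 14 mm across the fixture's y and 8 mm along its x; it rises 21 mm above the fixture's top, its upper 8 mm tapering to about a third of its width
- latch (a joint): sliding latch at the fixture's -x end, in m. 0 = fully in, at its stop, its flat tongue 12 mm over the plate's end; grows as it is drawn out along the fixture's -x, to 0.022. It starts out at 0.017 to 0.022, clear of the plate, and stays where left (about 2 N moves it). The tongue passes 3 mm above a flush plate and strikes one that is not
- latch_grip (a point): grip point of the latch's black upright round grip (16 mm thick, 50 mm high, its top 24 mm above this point, the latch's flat top 28 mm below), 51 mm above the fixture's top, at y = 0 of the fixture; in the fixture's x it is at -72 mm less the latch's joint value
- loupe: bystander: black and clear standing loupe, 43 mm wide, 50 mm high; origin under its centre
- cement_jar: bystander: small glass jar with cap, 41 mm wide, 64 mm high; origin under its centre
- frame_counter: bystander: grey frame counter, 50 x 66 x 29 mm; origin under its centre
- splice_tape_a: bystander: roll of tan tape lying flat, 66 mm wide, 18 mm high; origin under its centre

How it is judged:
By the outcome, as a careful person would: the job done as asked, in the order asked, and still so for the second after the job is handed in, with the robot touching nothing.
It also fails if it takes over 45 s, if anything falls off the work surface, if the arm or the gripper's body presses on something with over 40 N, if the wrist force passes 120 N, or if a joint passes its speed limit or range.

## Working session

There is one attempt and no reset: what is moved stays moved. The work goes in short steps, Python scripts to look and compute and a tool call to move; the robot and the scene stay as the last step left them, time stands still between calls to the robot, and variables do not carry over. Pictures are saved under pics/ and viewed, and the job is handed in when it is done.

Besides the shell and the picture viewer there is one more tool, called as a command line: name --argument value ..., lists and objects as JSON in quotes. move_arm: Moves the arm, as the interface text tells. Its arguments: {"type":"object","properties":{"commands":{"type":"array"},"grip_force":{"type":"number"}},"required":["commands"]}

```bash
ls; mkdir -p pics
python3 - <<'E'
from rig import bot, vision, job
import cv2,numpy as np
s=bot.read_state()
for k,v in s.items(): print(k,np.round(v,3))
for n in ["scene","top","wrist"]:
    c=vision.capture(n); cv2.imwrite(f"pics/{n}0.png",c["image"]); np.savez(f"/tmp/{n}0.npz",**c)
    print(n,c["mtx"].round(1).tolist(),(-c["R"].T@c["t"]).round(0),c["R"].round(2).tolist())
E
```

```text
pics
time 0.0
joint_positions [ 1.076  0.313  1.498  0.     1.331 -0.223]
qvel [ 0.    -0.    -0.001  0.003 -0.     0.001]
effort [-1.0000e-03 -4.0221e+01 -2.5227e+01  6.9000e-02  3.5000e-02 -0.0000e+00]
position [140.843 505.532 249.172]
tcp_rot [-4.260e-01 -3.112e+00  2.000e-03]
force [ 0.258 -0.75   0.511]
ft_torque [-0.005 -0.037  0.01 ]
width 88.577
scene [[427.1, 0.0, 254.3], [0.0, 427.1, 194.8], [0.0, 0.0, 1.0]] [-17. -44. 580.] [[0.64, -0.77, 0.02], [-0.45, -0.4, -0.8], [0.63, 0.5, -0.6]]
top [[426.6, 0.0, 253.7], [0.0, 426.6, 192.7], [0.0, 0.0, 1.0]] [493. 376. 933.] [[-0.01, -1.0, 0.01], [-1.0, 0.01, -0.04], [0.04, -0.01, -1.0]]
wrist [[278.4, 0.0, 254.6], [0.0, 278.4, 192.1], [0.0, 0.0, 1.0]] [ 75. 524. 385.] [[0.27, 0.96, -0.0], [0.93, -0.26, 0.27], [0.26, -0.07, -0.96]]
```

View pics/scene0.png

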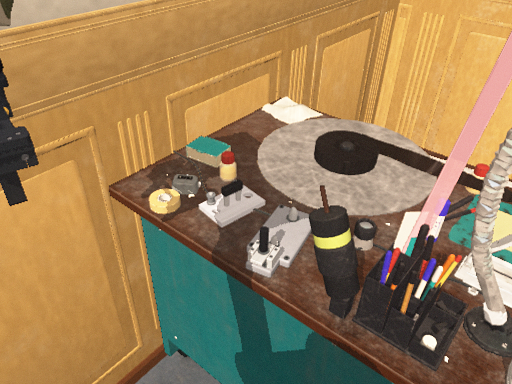

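View pics/top0.png

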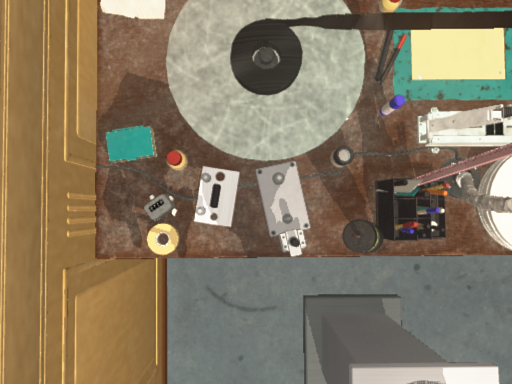

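View pics/wrist0.png

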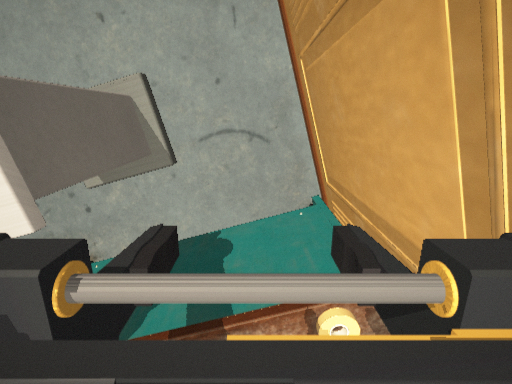

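The loose plate is at about (217,196) in the top view, with its grip bar at (216,195) and its rollers on the left (+y). The fixture is at (284,200) and the latch grip at (293,241). I'll zoom in and measure next.

```bash
cat > h.py <<'E'
import numpy as np,cv2
def ray(c,u,v,z):
    K,R,t=c["mtx"],c["R"],c["t"]; C=-R.T@t
    d=R.T@np.linalg.inv(K)@np.array([u,v,1.0]); return C+d*(z-C[2])/d[2]
def cloud(c):
    K,R,t=c["mtx"],c["R"],c["t"]; Z=c["z_map"].astype(float)
    v,u=np.mgrid[:Z.shape[0],:Z.shape[1]]
    P=np.stack([(u-K[0,2])*Z/K[0,0],(v-K[1,2])*Z/K[1,1],Z],-1)
    W=(P-t)@R; W[Z==0]=np.nan; return W
def proj(c,X):
    p=c["mtx"]@(c["R"]@np.array(X,float)+c["t"]); return p[:2]/p[2]
E
python3 - <<'E'
import numpy as np,cv2
from h import *
c=dict(np.load("/tmp/top0.npz")); im=c["image"]
cr=im[150:265,185:320]; cv2.imwrite("pics/topcrop.png",cv2.resize(cr,None,fx=5,fy=5,interpolation=cv2.INTER_CUBIC))
W=cloud(c)
for uv in [(150,150),(200,240),(225,190),(216,195),(205,178),(295,190),(278,178),(287,218),(293,241),(288,250),(340,230)]:
    print(uv,W[uv[1],uv[0]].round(1))
s=dict(np.load("/tmp/scene0.npz")); cv2.imwrite("pics/scenecrop.png",cv2.resize(s["image"][140:280,140:340],None,fx=4,fy=4,interpolation=cv2.INTER_CUBIC))
E
```

```text
(150, 150) [622.4 587.   32. ]
(200, 240) [429.  486.3  -4.4]
(225, 190) [537.1 429.9  13.9]
(216, 195) [524.8 445.8  58.2]
(205, 178) [561.7 470.6  35.4]
(295, 190) [535.6 279.1  15.7]
(278, 178) [559.7 317.3  44.7]
(287, 218) [476.  299.1  39.7]
(293, 241) [431.9 292.6  94.3]
(288, 250) [407.  295.7  14.7]
(340, 230) [4.480e+02 1.803e+02 3.000e-01]
```

View pics/topcrop.png

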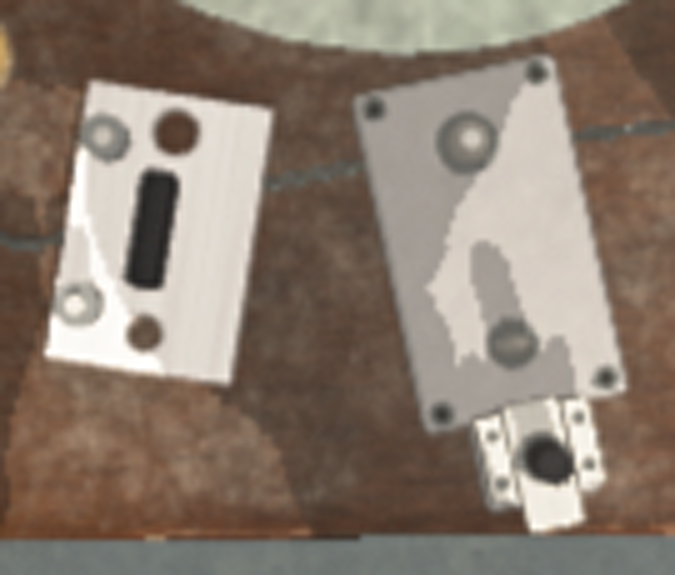

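View pics/scenecrop.png

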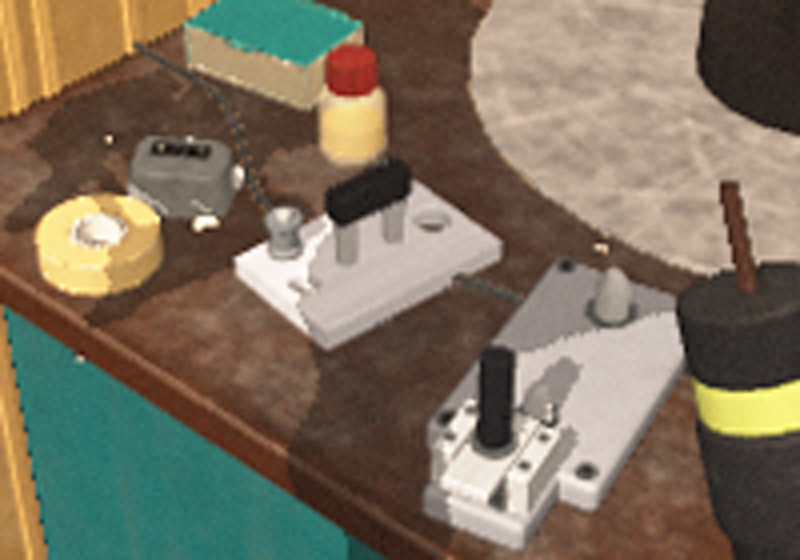

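The crops show the large hole at crop (176,132), the small hole at (145,333), the bar at (152,230), the round pin at (467,142), the diamond pin at (512,342) and the latch grip at about (545,457). I'll measure these with masks and contours.

Run:
```python
import numpy as np,cv2
from h import *
c=dict(np.load("/tmp/top0.npz")); im=c["image"]; W=cloud(c)
# heights
for uv in [(362,235),(355,225),(342,156),(400,200),(177,159),(160,240),(310,150),(250,100),(265,60)]: print(uv,W[uv[1],uv[0]].round(0))
f=8
x0,y0,x1,y1=185,155,320,262
up=cv2.resize(im[y0:y1,x0:x1],None,fx=f,fy=f,interpolation=cv2.INTER_CUBIC)
def full(p): return (np.asarray(p,float)+.5)/f-.5+np.array([x0,y0])
hsv=cv2.cvtColor(up,cv2.COLOR_BGR2HSV)
m=((hsv[...,1]<60)&(hsv[...,2]>100)).astype(np.uint8)*255
m[:, :]=cv2.morphologyEx(m,cv2.MORPH_OPEN,np.ones((9,9)))
cs,_=cv2.findContours(m,cv2.RETR_CCOMP,cv2.CHAIN_APPROX_NONE)
vis=up.copy()
for k in cs:
    a=cv2.contourArea(k)
    if a<1000: continue
    r=cv2.minAreaRect(k); b=full(cv2.boxPoints(r)); 
    print("area",a,"ctr",full(r[0]).round(1),"size",np.round(np.array(r[1])/f,1),r[2])
    for z in (12,18):
        B=np.array([ray(c,*p,z) for p in b]); e=B[1]-B[0]; g=B[2]-B[1]
        print("  z",z,"c",B.mean(0).round(1),"e",np.linalg.norm(e).round(1),np.arctan2(e[1],e[0]).round(3),"g",np.linalg.norm(g).round(1),np.arctan2(g[1],g[0]).round(3))
    cv2.drawContours(vis,[k],-1,(0,0,255),1)
cv2.imwrite("pics/vis1.png",cv2.resize(vis,(800,int(800*vis.shape[0]/vis.shape[1]))))
```

```text
(362, 235) [447. 178. 176.]
(355, 225) [465. 189. 172.]
(342, 156) [604. 184.  50.]
(400, 200) [512.  55.  23.]
(177, 159) [599. 525.  62.]
(160, 240) [430. 573.   1.]
(310, 150) [624. 243.   1.]
(250, 100) [728. 374.  31.]
(265, 60) [799. 343.  73.]
area 139304.0 ctr [216.5 196.2] size [39.1 57.4] 8.857958793640137
  z 12 c [524.1 448.4  12. ] e 123.8 -0.158 g 84.6 -1.735
  z 18 c [523.9 447.9  18. ] e 123.0 -0.158 g 84.0 -1.735
area 1744.0 ctr [213.5 216.2] size [5.9 6. ] 0.0
  z 12 c [480.9 455.1  12. ] e 12.9 -0.005 g 12.7 -1.58
  z 18 c [481.  454.6  18. ] e 12.8 -0.005 g 12.6 -1.58
area 10853.5 ctr [215.  195.6] size [ 7.9 23.6] 8.972625732421875
  z 12 c [525.3 451.7  12. ] e 51.0 -0.162 g 17.0 -1.737
  z 18 c [525.1 451.2  18. ] e 50.6 -0.162 g 16.9 -1.737
area 3366.0 ctr [219.8 176.2] size [8.  8.4] 18.434947967529297
  z 12 c [567. 441.  12.] e 18.2 -0.327 g 17.3 -1.902
  z 18 c [566.6 440.6  18. ] e 18.1 -0.327 g 17.2 -1.902
area 258066.5 ctr [252.  210.8] size [101.2 134.9] 90.0
  z 12 c [492.2 371.9  12. ] e 292.3 -1.579 g 218.5 3.126
  z 18 c [492.2 371.9  18. ] e 290.4 -1.579 g 217.0 3.126
area 4430.0 ctr [294.  241.7] size [10.7  8.2] 45.0
  z 12 c [424.5 282.3  12. ] e 17.7 -0.799 g 23.0 -2.366
  z 18 c [424.9 282.9  18. ] e 17.6 -0.799 g 22.8 -2.366
area 18346.0 ctr [265.1 157.9] size [ 6.6 66.4] 90.0
  z 12 c [606.1 342.5  12. ] e 144.0 -1.579 g 14.4 3.128
  z 18 c [605.4 342.7  18. ] e 143.1 -1.579 g 14.3 3.128
```

View pics/vis1.png

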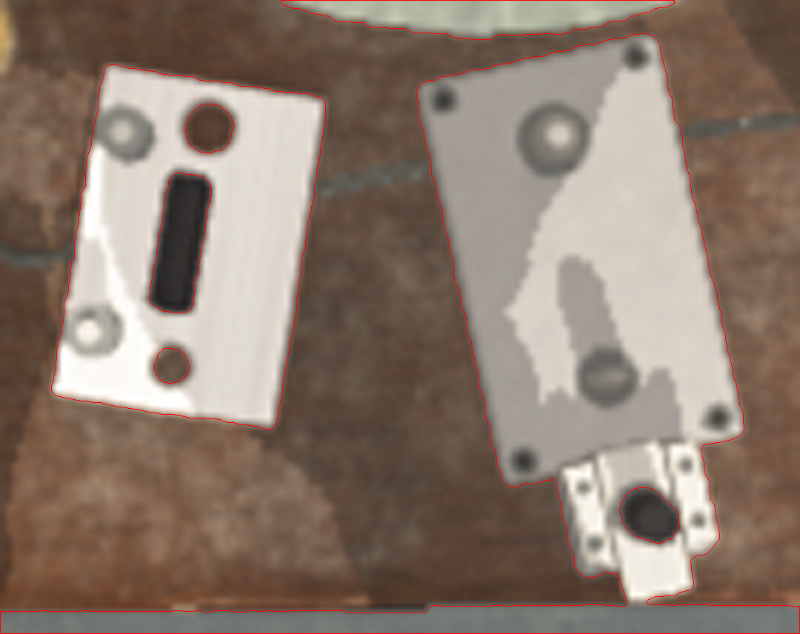

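```bash
cat >> h.py <<'E'
from scipy.spatial.transform import Rotation as Rn
def delta(state,pos,toolyaw=None,n=1):
    """tool-axis shift to world pos; toolyaw=world angle of tool y axis"""
    R=Rn.from_rotvec(state["tcp_rot"]).as_matrix()
    d=R.T@(np.array(pos)-state["position"])
    a=np.arctan2(R[1,1],R[0,1])
    w=None if toolyaw is None else -(toolyaw-a)
    return d,a,w,R
E
python3 - <<'E'
import numpy as np,cv2
from h import *
from rig import bot
s=bot.read_state(); d,a,w,R=delta(s,[0,0,0]); print("toolR",R.round(2).tolist(),"yaw y",a)
c=dict(np.load("/tmp/top0.npz")); im=c["image"]; sc=dict(np.load("/tmp/scene0.npz"))
def cr(x0,y0,f=8):
    return lambda p:(np.asarray(p,float)+.5)/f-.5+np.array([x0,y0])
# bar top at z=60
print("bar",ray(c,215.0,195.6,60).round(1))
print("Lhole",ray(c,219.8,176.2,12).round(1),"Shole",ray(c,213.5,216.2,12).round(1))
# Slab: region mask -> fit edges. dark screws & pins
x0,y0,x1,y1=250,150,320,262; f=8
up=cv2.resize(im[y0:y1,x0:x1],None,fx=f,fy=f,interpolation=cv2.INTER_CUBIC); F=cr(x0,y0)
hsv=cv2.cvtColor(up,cv2.COLOR_BGR2HSV)
m=((hsv[...,1]<60)&(hsv[...,2]>100)).astype(np.uint8)*255
m=cv2.morphologyEx(m,cv2.MORPH_OPEN,np.ones((9,9)))
m[:int((161.5-y0)*f)]*= (np.arange(m.shape[1])>0).astype(np.uint8)
cs,_=cv2.findContours(m,cv2.RETR_EXTERNAL,cv2.CHAIN_APPROX_NONE)
k=[q for q in cs if cv2.pointPolygonTest(q,((285-x0)*f,(200-y0)*f),False)>0][0][:,0]
P=np.array([ray(c,*F(p),18) for p in k])[:,:2]
# sides: use approx frame
th=0.2; C=np.array([518,300.])
for it in range(4):
    e=np.array([np.cos(th),np.sin(th)]); n=np.array([-e[1],e[0]])
    q=(P-C)@np.stack([e,n],1)
    L=q[(abs(q[:,0])<60)&(q[:,1]>25)]; Rr=q[(abs(q[:,0])<55)&(q[:,1]<-25)]; T=q[(abs(q[:,1])<35)&(q[:,0]>55)]
    pl=np.polyfit(L[:,0],L[:,1],1);pr=np.polyfit(Rr[:,0],Rr[:,1],1);pt=np.polyfit(T[:,1],T[:,0],1)
    print("th",round(th,3),"slopes",pl[0].round(3),pr[0].round(3),(-pt[0]).round(3),"edges",pl[1].round(1),pr[1].round(1),pt[1].round(1),"C",C.round(1))
    th+=(pl[0]+pr[0])/2; C=C+e*(pt[1]-75)+n*(pl[1]+pr[1])/2
# pins from the height map
W=cloud(c); sub=W[y0:y1,x0:x1].reshape(-1,3)
print("seat",C,th)
e=np.array([np.cos(th),np.sin(th)]); n=np.array([-e[1],e[0]])
q=(sub[:,:2]-C)@np.stack([e,n],1)
for nm,lo,hi in (("round",25,60),("diam",-60,-30),("latchgrip",-115,-65)):
  for zz in (24,30,36,42,80):
    s_=(sub[:,2]>zz)&(sub[:,2]<110)&(q[:,0]>lo)&(q[:,0]<hi)&(abs(q[:,1])<30)
    if s_.sum(): print(nm,zz,s_.sum(),sub[s_].mean(0).round(1),q[s_].mean(0).round(1))
E
```

```text
toolR [[-0.96, 0.27, -0.0], [0.27, 0.96, -0.0], [0.0, -0.0, -1.0]] yaw y 1.2990773923597712
bar [523.6 447.7  60. ]
Lhole [567.1 441.   12. ] Shole [480.9 455.1  12. ]
th 0.2 slopes 0.009 0.008 0.009 edges 51.9 -38.8 76.7 C [518. 300.]
th 0.208 slopes 0.001 -0.0 0.002 edges 45.3 -45.3 75.0 C [518.4 306.7]
th 0.208 slopes 0.0 -0.0 0.002 edges 45.3 -45.3 75.0 C [518.4 306.8]
th 0.208 slopes 0.0 -0.0 0.002 edges 45.3 -45.3 75.0 C [518.4 306.8]
seat [518.35152177 306.76006416] 0.20826027636317684
round 24 55 [560.9 316.3  39. ] [43.6  0.5]
round 30 54 [560.9 316.1  39.2] [43.5  0.4]
round 36 43 [561.5 316.1  40.6] [44.1  0.3]
round 42 14 [561.8 316.2  43.8] [44.5  0.2]
diam 24 21 [475.5 298.7  34.1] [-43.6   1. ]
diam 30 18 [475.5 297.9  35.2] [-43.8   0.2]
diam 36 6 [475.6 297.2  37.9] [-43.8  -0.5]
latchgrip 24 476 [430.8 289.1  47.1] [-89.4   0.8]
latchgrip 30 471 [430.8 289.   47.3] [-89.4   0.7]
latchgrip 36 452 [430.6 288.8  47.9] [-89.6   0.5]
latchgrip 42 180 [430.5 290.4  59.6] [-89.3   2.2]
latchgrip 80 56 [428.8 288.4  91.7] [-91.4   0.6]
```

move_arm --commands '[[[1,-20,2.5,5,0,0,0],[1,-38.5,4.7,10,0,0,0],[1,-38.5,4.7,10,0,0,0],[1,-38.5,4.7,10,0,0,0],[1,-38.5,4.7,10,0,0,0],[1,-38.5,4.7,10,0,0,0],[1,-38.5,4.7,10,0,0,0],[1,-38.5,4.7,10,0,0,0],[1,-38.5,4.7,10,0,0,0],[1,-38.5,4.7,10,0,0,0],[1,-18.5,2.2,5,0,0,0],[1,0,0,0,0,0,-0.056],[1,0,0,0,0,0,-0.056],[1,0,0,0,0,0,0]]]'

```text
time: 1.55
position: [524.4, 447.5, 149.2]
tcp_rot: [-0.25, -3.131, 0.001]
force: [0.1, -0.8, -0.1]
width: 88.1
```

Run:
```python
import numpy as np,cv2
from h import *
from rig import bot,vision
c=vision.capture("wrist"); cv2.imwrite("pics/w1.png",c["image"]); np.savez("/tmp/w1.npz",**c)
s=bot.read_state(); d,a,w,R=delta(s,[523.8,447.9,42],1.411)
print(s["time"],s["position"],"d",d.round(1),w,s["force"])
for n,X in dict(bar=(523.8,447.9,60),L=(567.3,441,12),S=(480.7,455.1,12)).items(): print(n,proj(c,X).round(1))
```

```text
1.6 [524.33621584 447.61155722 149.33859692] d [  0.5   0.2 107.3] -0.0012089800911136983 [-0.27895482 -0.65645031 -0.00232705]
bar [255.5 196.7]
L [255.4 223.8]
S [255.7 139.1]
```

View pics/w1.png

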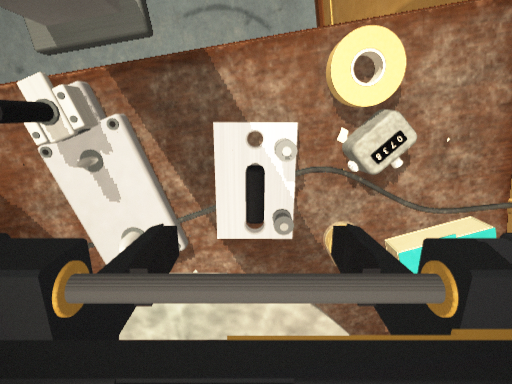

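The small hole at (255,139) and bar centre at (255,196) match the predicted positions, and the plate is square to the jaws. I'll descend and grip.

move_arm --commands '[[[1,0.5,0.2,20,0,0,0],[1,0,0,30,0,0,0],[1,0,0,30,0,0,0],[1,0,0,20,0,0,0],[1,0,0,7,0,0,0],[-1,0,0,0,0,0,0],[-1,0,0,0,0,0,0],[-1,0,0,0,0,0,0],[-1,0,0,0,0,0,0],[-1,0,0,0,0,0,0],[-1,0,0,0,0,0,0],[-1,0,0,0,0,0,0]]]' --grip_force 40

```text
time: 2.8
position: [524.0, 447.9, 42.8]
tcp_rot: [0.251, 3.131, 0.0]
force: [0.1, -0.7, 0.1]
width: 33.9
```

move_arm --commands '[[[-1,0,0,0,0,0,0],[-1,0,0,0,0,0,0],[-1,0,0,0,0,0,0],[-1,0,0,0,0,0,0],[-1,0,0,0,0,0,0]]]'

```text
time: 3.3
position: [524.0, 447.9, 42.7]
tcp_rot: [-0.251, -3.131, 0.0]
force: [-0.3, -0.3, 1.2]
width: 15.6
```

move_arm --commands '[[[-1,0,0,-5,0,0,0],[-1,0,0,-20,0,0,0],[-1,0,0,-30,0,0,0],[-1,0,0,-25,0,0,0],[-1,-2,-15,0,0,0,0],[-1,-3,-25,0,0,0,0],[-1,-4,-30,0,0,0,0],[-1,-3,-30,0,0,0,0],[-1,-3,-25,0,0,0,0],[-1,-1.9,-15.2,0,0,0,0],[-1,0,0,0,0,0,-0.092],[-1,0,0,0,0,0,-0.092],[-1,0,0,0,0,0,-0.092],[-1,0,0,0,0,0,-0.092],[-1,0,0,0,0,0,0],[-1,0,0,0,0,0,0]]]'

```text
time: 4.9
position: [518.3, 307.0, 122.6]
tcp_rot: [0.323, -3.125, -0.0]
force: [-0.4, 0.9, -3.6]
width: 15.3
```

Run:
```python
import numpy as np,cv2
from h import *
from rig import bot,vision
s=bot.read_state(); d,a,w,R=delta(s,[518.4,306.8,60.5],np.pi/2+0.208)
print(s["time"],s["position"],"d",d.round(1),w,s["force"],s["width"])
for n in("wrist","scene","top"):
    c=vision.capture(n); cv2.imwrite(f"pics/{n}2.png",c["image"]); np.savez(f"/tmp/{n}2.npz",**c)
a=cv2.imread("pics/scene2.png")[140:290,160:360]; cv2.imwrite("pics/scene2c.png",cv2.resize(a,None,fx=4,fy=4,interpolation=cv2.INTER_CUBIC))
```

```text
4.9 [518.28457765 307.02326406 122.64601286] d [-0.1 -0.2 62.1] -0.002026023000666788 [-0.40214253  0.93057628 -3.64741581] 15.34682894741442
```

View pics/wrist2.png

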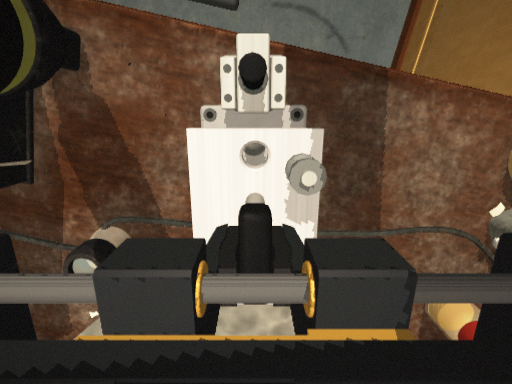

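View pics/scene2c.png

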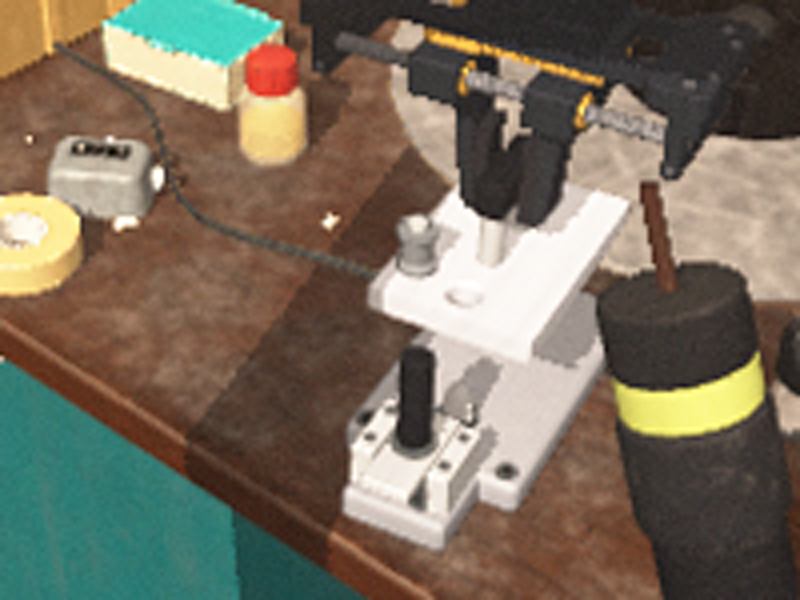

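Run:
```python
import numpy as np,cv2
from h import *
c=dict(np.load("/tmp/wrist2.npz")); im=c["image"]
C=np.array([518.4,306.8]);th=.208;e=np.array([np.cos(th),np.sin(th)]);n=np.array([-e[1],e[0]])
F=lambda p:((p[:2]-C)@np.stack([e,n],1)).round(1)
cv2.imwrite("pics/w2c.png",cv2.resize(im[95:250,180:330],None,fx=4.5,fy=3.8,interpolation=cv2.INTER_CUBIC))
for p in [(255,154)]: print("hole",F(ray(c,*p,91.9)))
for p in [(187,128),(323,128)]: print("corner",F(ray(c,*p,91.9)))
print("diamond tip exp px",proj(c,[*(C-44*e),39]),"grip",proj(c,[*(C-91.5*e),93]))
W=cloud(c)
for p in [(200,140),(310,140),(235,200),(285,150),(205,220),(200,190),(240,140)]: print(p,W[p[1],p[0]].round(1),F(W[p[1],p[0]]))
```

```text
hole [-45.1  -0.4]
corner [-60.3 -40. ]
corner [-60.2  39.2]
diamond tip exp px [255.41548876 145.96225806] grip [255.61758047  69.65132916]
(200, 140) [472.7 264.   93.7] [-53.6 -32.5]
(310, 140) [459.7 327.3  91. ] [-53.2  32.2]
(235, 200) [504.8 290.7  92.7] [-16.6 -12.9]
(285, 150) [468.3 314.   92.7] [-47.5  17.4]
(205, 220) [522.3 274.4  91.6] [ -2.9 -32.5]
(200, 190) [503.1 268.4  92.1] [-22.9 -34.5]
(240, 140) [468.  286.8  93.2] [-53.5  -9.2]
```

View pics/w2c.png

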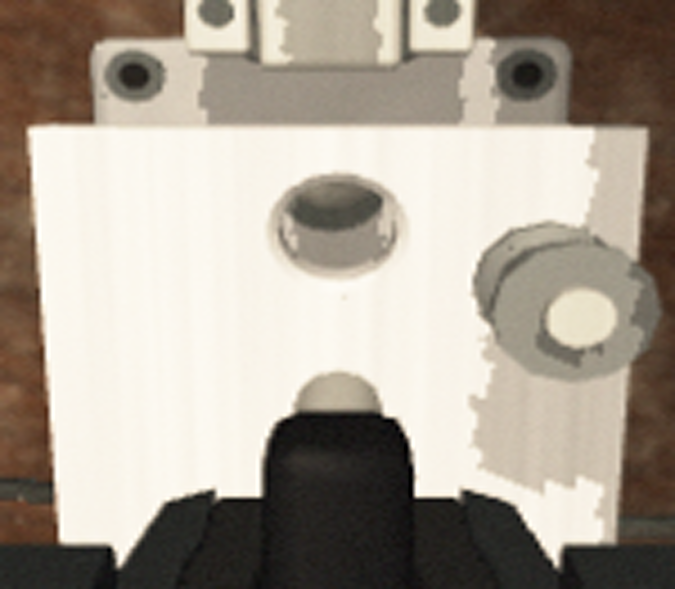

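move_arm --commands '[[[-1,0,0,10,0,0,0],[-1,0,0,15,0,0,0],[-1,0,0,8,0,0,0],[-1,0,0,3,0,0,0],[-1,0,0,3,0,0,0],[-1,0,0,0,0,0,0]]]'

```text
time: 5.65
position: [518.4, 306.8, 83.7]
tcp_rot: [0.326, -3.125, 0.0]
force: [0.2, 0.5, -4.4]
width: 15.3
```

move_arm --commands '[[[-1,0,0,1.5,0,0,0],[-1,0,0,1.5,0,0,0],[-1,0,0,0,0,0,0]]]'

```text
time: 5.95
position: [518.3, 306.8, 80.7]
tcp_rot: [0.326, -3.125, 0.0]
force: [0.5, -0.1, -3.2]
width: 15.9
```

move_arm --commands '[[[-1,0,0,1.5,0,0,0],[-1,0,0,1.5,0,0,0],[-1,0,0,0,0,0,0]]]'

```text
time: 6.25
position: [518.2, 306.8, 77.5]
tcp_rot: [0.326, -3.124, 0.0]
force: [1.0, -0.5, -3.1]
width: 15.5
```

move_arm --commands '[[[-1,0,0,1.5,0,0,0],[-1,0,0,1.5,0,0,0],[-1,0,0,0,0,0,0]]]'

```text
time: 6.55
position: [518.2, 306.8, 74.5]
tcp_rot: [0.326, -3.124, 0.0]
force: [0.0, 0.3, -3.0]
width: 15.1
```

move_arm --commands '[[[-1,0,0,1.5,0,0,0],[-1,0,0,1.5,0,0,0],[-1,0,0,0,0,0,0]]]'

```text
time: 6.85
position: [518.2, 306.8, 71.4]
tcp_rot: [0.326, -3.124, 0.0]
force: [-0.2, 0.0, -3.4]
width: 15.6
```

move_arm --commands '[[[-1,0,0,2,0,0,0],[-1,0,0,2,0,0,0],[-1,0,0,2,0,0,0],[-1,0,0,0,0,0,0]]]'

```text
time: 7.25
position: [518.2, 306.8, 65.3]
tcp_rot: [0.326, -3.124, 0.0]
force: [0.2, 0.5, -4.1]
width: 15.5
```

move_arm --commands '[[[-1,0,0,1.5,0,0,0],[-1,0,0,1.5,0,0,0],[-1,0,0,0,0,0,0]]]'

```text
time: 7.55
position: [518.3, 306.8, 62.5]
tcp_rot: [0.326, -3.124, 0.0]
force: [0.4, -0.5, -2.5]
width: 15.6
```

move_arm --commands '[[[-1,0,0,1,0,0,0],[-1,0,0,0.5,0,0,0],[-1,0,0,0,0,0,0]]]'

```text
time: 7.85
position: [518.3, 306.8, 61.1]
tcp_rot: [0.326, -3.124, 0.0]
force: [-0.5, 0.6, -3.8]
width: 15.7
```

move_arm --commands '[[[-1,0,0,0.5,0,0,0],[-1,0,0,0.5,0,0,0],[-1,0,0,0,0,0,0]]]'

```text
time: 8.15
position: [518.4, 306.8, 60.7]
tcp_rot: [-0.326, 3.124, 0.0]
force: [-2.0, -0.9, 2.0]
width: 15.5
```

Contact came at TCP z = 60.7, which is the predicted flush height. I'll release, retreat and check.

move_arm --commands '[[[-0.3,0,0,0,0,0,0],[-0.3,0,0,0,0,0,0],[-0.3,0,0,0,0,0,0],[-0.3,0,0,0,0,0,0],[-0.3,0,0,0,0,0,0],[-0.3,0,0,-10,0,0,0],[-0.3,0,0,-25,0,0,0],[-0.3,0,0,-35,0,0,0],[-0.3,0,0,-20,0,0,0],[-0.3,0,0,0,0,0,0]]]'

```text
time: 9.15
position: [519.6, 307.3, 153.9]
tcp_rot: [-0.326, 3.119, 0.002]
force: [-0.7, -0.7, -0.7]
width: 30.9
```

Run:
```python
import numpy as np,cv2
from h import *
from rig import bot,vision
s=bot.read_state(); print(s["time"],s["position"],s["force"],s["width"],s["joint_positions"].round(2) if hasattr(s["joint_positions"],'round') else s["joint_positions"])
C=np.array([518.4,306.8]);th=.208;e=np.array([np.cos(th),np.sin(th)]);n=np.array([-e[1],e[0]])
F=lambda p:((p[:2]-C)@np.stack([e,n],1))
for nm in("wrist","scene"):
    c=vision.capture(nm); cv2.imwrite(f"pics/{nm}3.png",c["image"]); np.savez(f"/tmp/{nm}3.npz",**c)
    W=cloud(c).reshape(-1,3); q=F(W)
    for a,b in [((-58,-52),(-35,-15)),((-58,-52),(15,35)),((-20,20),(-37,-20)),((30,58),(-37,-20)),((-40,-20),(18,36))]:
        k=(q[:,0]>a[0])&(q[:,0]<a[1])&(q[:,1]>b[0])&(q[:,1]<b[1])&(W[:,2]>5)&(W[:,2]<50)
        if k.sum(): print(nm,a,b,k.sum(),np.median(W[k,2]).round(1))
    g=(W[:,2]>70)&(W[:,2]<97)&(q[:,0]<-70)&(q[:,0]>-110)&(abs(q[:,1])<15)
    print("grip",g.sum(),q[g].min(0).round(1),q[g].max(0).round(1),np.median(q[g],0).round(1),W[g].max(0))
a=cv2.imread("pics/scene3.png")[140:290,160:360]; cv2.imwrite("pics/scene3c.png",cv2.resize(a,None,fx=4,fy=4,interpolation=cv2.INTER_CUBIC))
```

```text
9.15 [519.5595421  307.32467052 153.85311214] [-0.68506789 -0.68945386 -0.72230421] 30.934535307353254 [ 0.34  0.56  1.38  0.    1.19 -1.44]Traceback (most recent call last):
  File "<stdin>", line 9, in <module>
  File "<stdin>", line 6, in <lambda>
ValueError: operands could not be broadcast together with shapes (2,3) (2,)
```

View pics/wrist3.png

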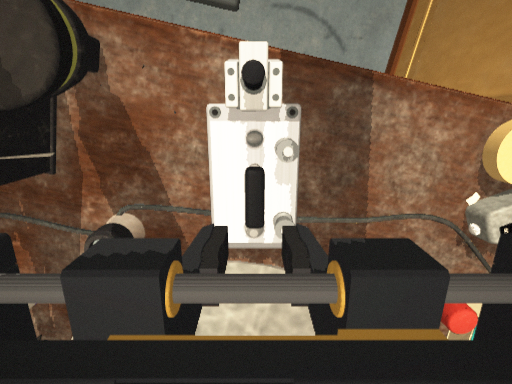

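Run:
```python
import numpy as np,cv2
from h import *
from rig import bot,vision
C=np.array([518.4,306.8]);th=.208;e=np.array([np.cos(th),np.sin(th)]);n=np.array([-e[1],e[0]])
F=lambda p:((p[...,:2]-C)@np.stack([e,n],1))
for nm in("wrist","scene"):
    c=dict(np.load("/tmp/wrist3.npz")) if nm=="wrist" else vision.capture(nm)
    cv2.imwrite(f"pics/{nm}3.png",c["image"]); np.savez(f"/tmp/{nm}3.npz",**c)
    W=cloud(c).reshape(-1,3); q=F(W)
    for a,b in [((-58,-52),(-35,-15)),((-58,-52),(15,35)),((-20,20),(-37,-20)),((30,58),(-37,-20)),((-20,20),(18,36)),((-72,-62),(-40,-30))]:
        k=(q[:,0]>a[0])&(q[:,0]<a[1])&(q[:,1]>b[0])&(q[:,1]<b[1])&(W[:,2]>5)&(W[:,2]<50)
        if k.sum(): print(nm,a,b,k.sum(),np.median(W[k,2]).round(1))
    g=(W[:,2]>70)&(W[:,2]<99)&(q[:,0]<-70)&(q[:,0]>-110)&(abs(q[:,1])<15)
    print("grip",g.sum(),q[g].min(0).round(1),q[g].max(0).round(1),np.median(q[g],0).round(1),W[g].max(0).round(1))
a=cv2.imread("pics/scene3.png")[140:290,160:360]; cv2.imwrite("pics/scene3c.png",cv2.resize(a,None,fx=4,fy=4,interpolation=cv2.INTER_CUBIC))
```

```text
wrist (-58, -52) (-35, -15) 133 30.6
wrist (-58, -52) (15, 35) 136 30.5
wrist (-20, 20) (-37, -20) 716 30.5
wrist (30, 58) (-37, -20) 305 30.5
wrist (-20, 20) (18, 36) 761 30.6
wrist (-72, -62) (-40, -30) 120 19.3
grip 528 [-100.1   -9.7] [-84.6   5.5] [-92.   -1.8] [436.  293.4  95.4]
scene (-58, -52) (-35, -15) 22 31.3
scene (-58, -52) (15, 35) 9 31.5
scene (-20, 20) (-37, -20) 117 31.5
scene (30, 58) (-37, -20) 60 31.8
scene (-20, 20) (18, 36) 91 31.7
scene (-72, -62) (-40, -30) 25 21.0
grip 133 [-103.4   -8.8] [-85.2   5.9] [-98.8  -2.7] [435.  292.7  96.5]
```

View pics/scene3c.png

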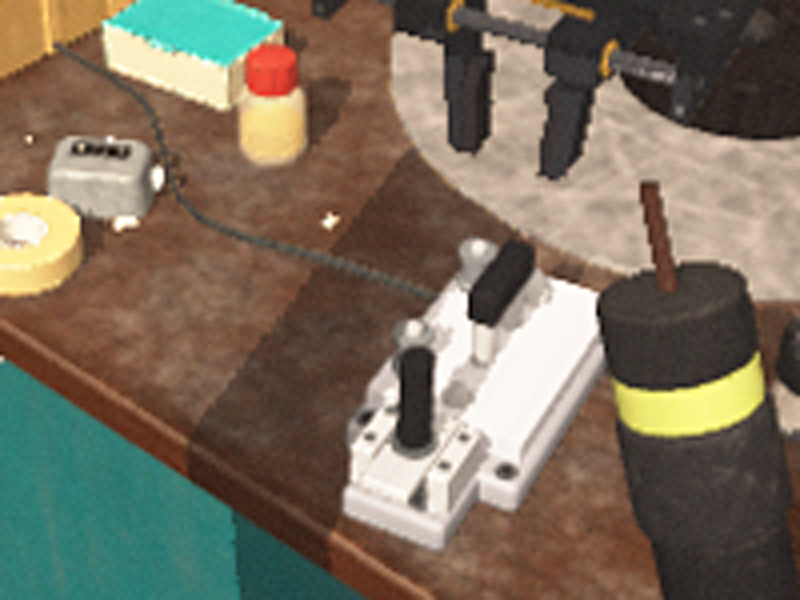

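The plate is flush: its top reads 30.5 at all five spots in the wrist view, and the fixture's top reads 19. Both pins show in their holes. The latch grip is at fixture x ≈ -92. I'll turn the jaws along fixture x to stay clear of the tall cup, then go over the latch grip.

move_arm --commands '[[[0,0,0,-10,0,0,0.08],[0,0,0,0,0,0,0.14],[0,0,0,0,0,0,0.14],[0,0,0,0,0,0,0.14],[0,0,0,0,0,0,0.14],[0,0,0,0,0,0,0.14],[0,0,0,0,0,0,0.14],[0,0,0,0,0,0,0.14],[0,0,0,0,0,0,0.14],[0,0,0,0,0,0,0.14],[0,0,0,0,0,0,0.14],[0,0,0,0,0,0,0.091],[0,0,-20,0,0,0,0],[0,0,-30,0,0,0,0],[0,0,-30,0,0,0,0],[0,0,-12,0,0,0,0],[0,0,0,0,0,0,0],[0,0,0,0,0,0,0]]]'

```text
time: 11.05
position: [428.6, 287.8, 159.6]
tcp_rot: [-1.979, -2.44, 0.001]
force: [1.2, 0.1, -0.2]
width: 43.7
```

Run:
```python
import numpy as np,cv2
from h import *
from rig import bot,vision
C=np.array([518.4,306.8]);th=.208;e=np.array([np.cos(th),np.sin(th)]);n=np.array([-e[1],e[0]])
s=bot.read_state(); d,a,w,R=delta(s,[*(C-92*e),63],th); print(s["time"],s["position"],"d",d.round(1),w,s["width"],s["force"])
c=vision.capture("wrist"); cv2.imwrite("pics/w4.png",c["image"]); print(proj(c,[*(C-92*e),93]))
```

```text
11.05 [428.60070952 287.8175637  159.63070282] d [ 0.  -0.1 96.6] -9.826924557931882e-05 43.732457529477344 [ 1.17673545  0.14896522 -0.1515524 ]
[252.46160734 206.93969319]
```

View pics/w4.png

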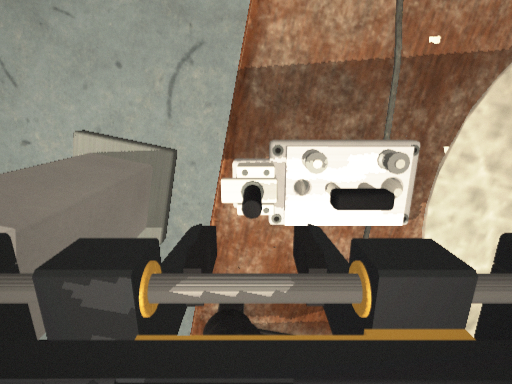

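The grip top at (252,208) matches the prediction. I'll descend and close gently.

move_arm --commands '[[[0,0,0,20,0,0,0],[0,0,0,25,0,0,0],[0,0,0,20,0,0,0],[0,0,0,15,0,0,0],[0,0,0,10,0,0,0],[0,0,0,6,0,0,0],[0,0,0,0,0,0,0]]]'

```text
time: 11.8
position: [428.4, 287.7, 63.7]
tcp_rot: [-1.979, -2.44, 0.001]
force: [0.1, 0.6, -0.1]
width: 44.1
```

move_arm --commands '[[[-1,0,0,0,0,0,0],[-1,0,0,0,0,0,0],[-1,0,0,0,0,0,0],[-1,0,0,0,0,0,0],[-1,0,0,0,0,0,0],[-1,0,0,0,0,0,0],[-1,0,0,0,0,0,0]]]' --grip_force 15

```text
time: 12.5
position: [428.5, 287.9, 64.5]
tcp_rot: [1.979, 2.44, 0.001]
force: [-2.6, -1.1, 4.6]
width: 15.2
```

move_arm --commands '[[[-1,0,3,0,0,0,0],[-1,0,3,0,0,0,0],[-1,0,3,0,0,0,0],[-1,0,3,0,0,0,0],[-1,0,0,0,0,0,0]]]'

```text
time: 13.0
position: [440.7, 290.5, 64.5]
tcp_rot: [1.979, 2.439, 0.002]
force: [0.1, 1.3, 4.1]
width: 15.4
```

move_arm --commands '[[[-1,0,2,0,0,0,0],[-1,0,2,0,0,0,0],[-1,0,0,0,0,0,0]]]'

```text
time: 13.3
position: [444.4, 291.3, 64.6]
tcp_rot: [1.979, 2.44, 0.001]
force: [0.4, 0.0, 5.7]
width: 15.0
```

move_arm --commands '[[[-1,0,1.5,0,0,0,0],[-1,0,1,0,0,0,0],[-1,0,0,0,0,0,0]]]'

```text
time: 13.6
position: [445.8, 291.6, 64.5]
tcp_rot: [-1.978, -2.44, 0.002]
force: [-5.3, -1.7, 9.1]
width: 15.6
```

move_arm --commands '[[[-1,0,1,0,0,0,0],[-1,0,0.5,0,0,0,0],[-1,0,0,0,0,0,0]]]'

```text
time: 13.9
position: [446.0, 291.6, 64.4]
tcp_rot: [-1.977, -2.438, 0.007]
force: [-12.2, -3.5, 15.3]
width: 15.6
```

move_arm --commands '[[[-1,0,1,0,0,0,0],[-1,0,0,0,0,0,0]]]'

```text
time: 14.1
position: [446.1, 291.7, 64.3]
tcp_rot: [-1.976, -2.438, 0.01]
force: [-16.4, -3.8, 17.6]
width: 15.7
```

move_arm --commands '[[[-1,0,-2,0,0,0,0],[-1,0,-0.8,0,0,0,0],[0,0,0,0,0,0,0],[0,0,0,0,0,0,0],[0,0,0,0,0,0,0],[0,0,0,0,0,0,0],[0,0,0,0,0,0,0]]]'

```text
time: 14.8
position: [446.1, 291.6, 64.1]
tcp_rot: [-1.979, -2.44, 0.0]
force: [-0.1, 0.5, 0.7]
width: 43.9
```

Run:
```python
import numpy as np,cv2
from h import *
from rig import bot,vision
C=np.array([518.4,306.8]);th=.208;e=np.array([np.cos(th),np.sin(th)]);n=np.array([-e[1],e[0]])
F=lambda p:((p[...,:2]-C)@np.stack([e,n],1))
s=bot.read_state(); print(s["time"],s["position"],s["width"],s["force"],F(np.array(s["position"])))
c=vision.capture("wrist"); cv2.imwrite("pics/w5.png",c["image"])
```

```text
14.8 [446.14492997 291.56855552  64.12124831] 43.88614412563297 [-0.08151358  0.54474124  0.74857125] [-7.38430209e+01  1.77751790e-02]
```

View pics/w5.png

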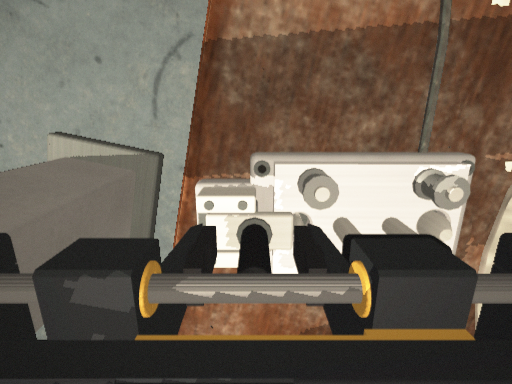

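The tongue now overlaps the plate's end (tongue edge at x≈295, plate end at x≈272). I'll raise straight up and measure the latch.

move_arm --commands '[[[0,0,0,-10,0,0,0],[0,0,0,-25,0,0,0],[0,0,0,-35,0,0,0],[0,0,0,-30,0,0,0],[0,0,0,-10,0,0,0],[0,0,0,0,0,0,0]]]'

```text
time: 15.45
position: [446.5, 291.7, 175.4]
tcp_rot: [1.978, 2.439, 0.004]
force: [-0.6, 0.9, -0.1]
width: 44.1
```

Run:
```python
import numpy as np,cv2
from h import *
from rig import bot,vision
C=np.array([518.4,306.8]);th=.208;e=np.array([np.cos(th),np.sin(th)]);n=np.array([-e[1],e[0]])
F=lambda p:((p[...,:2]-C)@np.stack([e,n],1))
s=bot.read_state(); print(s["time"],s["position"],s["width"],s["force"])
c=vision.capture("wrist"); cv2.imwrite("pics/w6.png",cv2.resize(c["image"][120:250,210:440],None,fx=3.4,fy=3.4,interpolation=cv2.INTER_CUBIC)); np.savez("/tmp/w6.npz",**c)
W=cloud(c).reshape(-1,3); q=F(W)
g=(W[:,2]>85)&(W[:,2]<99)&(q[:,0]<-55)&(q[:,0]>-110)&(abs(q[:,1])<20)
print("grip",g.sum(),q[g].min(0).round(1),q[g].max(0).round(1))
t=(W[:,2]>36)&(W[:,2]<50)&(abs(q[:,1]-18)<14)&(q[:,0]>-120)&(q[:,0]<-40)&(q[:,1]<9)
print("tongue",t.sum(),q[t].min(0).round(1),q[t].max(0).round(1),np.median(W[t,2]))
for a,b in [((-58,-52),(15,35)),((30,58),(-37,-20)),((-20,20),(-37,-20)),((-20,20),(18,36))]:
    k=(q[:,0]>a[0])&(q[:,0]<a[1])&(q[:,1]>b[0])&(q[:,1]<b[1])&(W[:,2]>5)&(W[:,2]<50)
    print(a,b,k.sum(),np.median(W[k,2]).round(1))
```

```text
15.45 [446.53140802 291.73474094 175.42475101] 44.13086415273413 [-0.57465922  0.85276104 -0.08141845]
grip 302 [-80.6  -8.9] [-65.5   6.2]
tongue 282 [-102.1    4.1] [-49.2   9. ] 41.67830224736685
(-58, -52) (15, 35) 115 30.5
(30, 58) (-37, -20) 356 30.4
(-20, 20) (-37, -20) 453 30.4
(-20, 20) (18, 36) 707 30.5
```

View pics/w6.png

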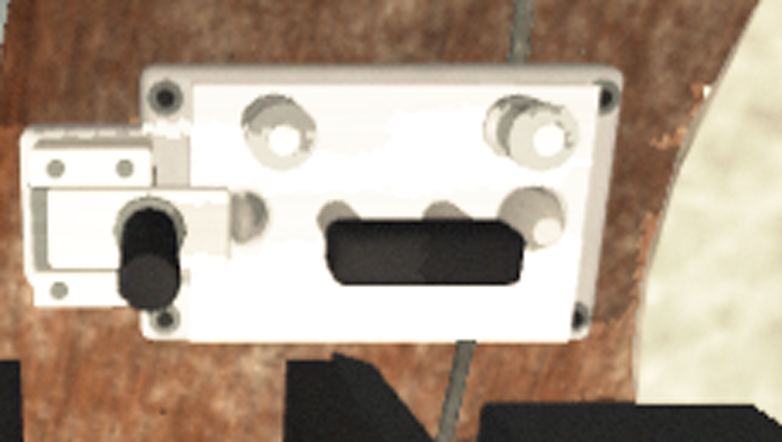

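The plate is still flush and the tongue tip is at fixture x ≈ -49, against a nominal -48. To confirm the latch is on its stop and not jammed, I'll push once more lower on the grip, using only the rear finger.

move_arm --commands '[[[-0.36,0,0,10,0,0,0],[-0.36,0,0,20,0,0,0],[-0.36,0,0,30,0,0,0],[-0.36,0,0,30,0,0,0],[-0.36,0,0,18,0,0,0],[-0.36,0,0,7,0,0,0],[-0.36,0,0,0,0,0,0]]]'

```text
time: 16.2
position: [445.3, 291.2, 57.6]
tcp_rot: [-1.978, -2.439, 0.005]
force: [0.1, 0.6, 0.6]
width: 28.3
```

move_arm --commands '[[[-0.36,0,2,0,0,0,0],[-0.36,0,2,0,0,0,0],[-0.36,0,1,0,0,0,0],[-0.36,0,1,0,0,0,0],[-0.36,0,0,0,0,0,0]]]'

```text
time: 16.7
position: [451.8, 292.8, 59.4]
tcp_rot: [-1.979, -2.44, 0.001]
force: [-2.4, -0.9, 2.2]
width: 28.3
```

move_arm --commands '[[[-0.36,0,1,0,0,0,0],[-0.36,0,0.5,0,0,0,0],[-0.36,0,0,0,0,0,0]]]'

```text
time: 17.0
position: [452.0, 292.9, 59.2]
tcp_rot: [-1.977, -2.439, 0.005]
force: [-9.6, -2.8, 8.0]
width: 28.2
```

move_arm --commands '[[[-0.36,0,1,0,0,0,0],[-0.36,0,0.5,0,0,0,0],[-0.36,0,0,0,0,0,0]]]'

```text
time: 17.3
position: [452.3, 292.9, 59.1]
tcp_rot: [-1.976, -2.437, 0.01]
force: [-15.9, -4.0, 12.7]
width: 28.3
```

It met a hard stop at the same grip position, about -73.7 in my frame with 16 N applied. I'll back off and retreat.

move_arm --commands '[[[-0.36,0,-3,0,0,0,0],[-0.36,0,-3.5,0,0,0,0],[-0.36,0,0,0,0,0,0],[-0.36,0,0,-10,0,0,0],[-0.36,0,0,-25,0,0,0],[-0.36,0,0,-35,0,0,0],[-0.36,0,0,-35,0,0,0],[-0.36,0,0,-30,0,0,0],[-0.36,0,0,-10,0,0,0],[-0.36,0,0,0,0,0,0],[-0.36,0,0,0,0,0,0]]]'

```text
time: 18.4
position: [448.2, 291.9, 203.0]
tcp_rot: [-1.978, -2.439, 0.003]
force: [-0.1, -0.4, -0.4]
width: 28.3
```

Run:
```python
import numpy as np,cv2
from h import *
from rig import bot,vision
C=np.array([518.4,306.8]);th=.208;e=np.array([np.cos(th),np.sin(th)]);n=np.array([-e[1],e[0]])
F=lambda p:((p[...,:2]-C)@np.stack([e,n],1))
s=bot.read_state(); print(s["time"],s["position"],s["width"],s["force"])
c=vision.capture("wrist"); cv2.imwrite("pics/w7.png",c["image"])
W=cloud(c).reshape(-1,3); q=F(W)
g=(W[:,2]>85)&(W[:,2]<99)&(q[:,0]<-55)&(q[:,0]>-110)&(abs(q[:,1])<20)
print("grip",g.sum(),q[g].min(0).round(1),q[g].max(0).round(1))
for a,b in [((-58,-52),(15,35)),((30,58),(-37,-20)),((-20,20),(-37,-20)),((-20,20),(18,36))]:
    k=(q[:,0]>a[0])&(q[:,0]<a[1])&(q[:,1]>b[0])&(q[:,1]<b[1])&(W[:,2]>5)&(W[:,2]<50)
    print(a,b,k.sum(),np.median(W[k,2]).round(1))
c=vision.capture("scene"); cv2.imwrite("pics/s7.png",c["image"])
```

```text
18.4 [448.21139776 291.89547116 202.98897511] 28.274348999346266 [-0.13261082 -0.42429879 -0.40785872]
grip 242 [-80.3  -9.4] [-65.5   5.9]
(-58, -52) (15, 35) 97 30.5
(30, 58) (-37, -20) 322 30.5
(-20, 20) (-37, -20) 421 30.5
(-20, 20) (18, 36) 587 30.5
```

View pics/s7.png

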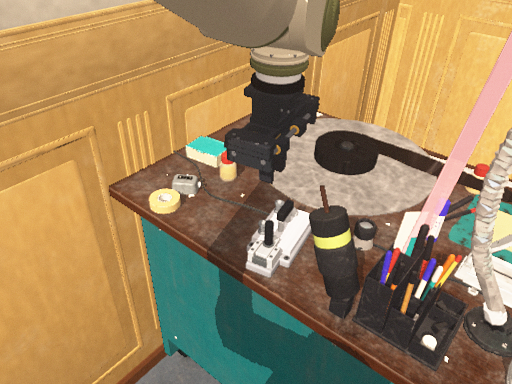

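View pics/w7.png

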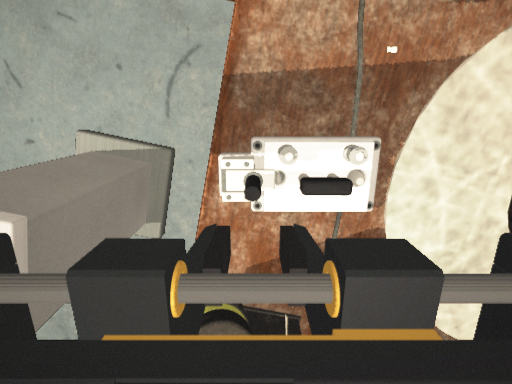

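The scene view shows the plate mounted with the latch in over its end at about (268,240). The tape roll, counter, jar and loupe are where they started, and the gripper is clear. I'll hand in.

```bash
python3 -c "
from rig import job
print(job.hand_in())"
```

```text
the job is handed in; nothing more can be done
None
```

I mounted the film guide plate on the fixture, slid the latch in over its end, let go and handed the job in. The robot's clock read 18.4 s just before.

- **Plate:** I picked it up by the bar, turned it 0.37 rad and lowered it over both pins with no wiggling. It made contact at the expected flush height. The last look gave its top at 30.5 mm at four spots; nominal is 30, and the fixture's top also read about 1 mm high.
- **Latch:** It moved about 19 mm. I pushed it twice, the second time with only the rear finger, and it met a hard stop at the same place at about 16 N.
- **Small disagreement:** The latch grip measured 73–74 mm from the seat and the tongue tip 49 mm, against 72 and 48 nominal. This is within the calibration error of about 2 mm. The hard stop is my main evidence that the latch is fully in.
- **Bystanders:** The last picture showed the loupe, jar, frame counter and tape roll where they started, by eye rather than by measurement. The gripper was clear of everything.

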